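Stopper the open bottle and show its foot to the camera

ROBOT

A 6-joint arm with a two-finger parallel gripper is mounted at the origin on the work surface. World frame = base frame: x ahead of the robot, y to its left, z up, the work surface at z = 0. Lengths are in m, angles in rad, forces in N, time in s.
With the tool pointing down it reaches from about 0.325 to 0.9 m from the base axis. Payload 6.1 kg.
Tool frame: the origin (TCP) lies midway between the tips of the shut fingers; the grasp point (between the pads) lies 19 mm behind it (arm.grasp_offset is the distance from the TCP to the grasp point, in m); z points along the fingers, x is the direction in which the jaws open and shut, and the axes are right-handed (so a half turn about z gives the same grasp; the last joint's range is limited). The gripper opens to 87 mm and grips with 3 to 60 N. Pads are 19 mm wide; open, the fingers measure 117 mm over their backs; the gripper's body (75 mm by 190 mm) begins 51 mm behind the grasp point.
Start: joints at [-1.392, 0.22, 1.526, -0, 1.395, -0.126], TCP at [0.188, -0.596, 0.223] pointing down, gripper open.
Joint ranges: [-2.98, 2.98], [-0.91, 2.08], [0.09, 2.57], [-1.24, 4.39], [0.2, 2.65], [-2.68, 2.68]. Speed limits (rad/s): [2.57, 2.57, 3.01, 3.14, 3.14, 3.14].

INTERFACE

Orientations are given as a unit quaternion [x, y, z, w].
In Python, from station import arm, snapshot, get_calibration, models gives the robot as it stands.
- The arm moves only by the shell command python3 -m crank 'ROWS' [OPENING] [FORCE]. ROWS is JSON, a list that holds one entry, the list of rows, each a list of 4 numbers: the shift along the tool's x, y, z in cm, then the turn about the tool's z in rad. In form: [[[tx, ty, tz, roll], ...]]. A call has 1 to 10 rows; each row is the pose to reach, as a shift and turn from the pose measured when the call began, along the tool's axes at that moment; what a row does not reach only later rows make up. A row lasts 1/12 s, in which the tool goes at most 41.7 mm and 7.16 degrees, less where a joint would pass 70% of its speed; a pose out of reach is approached as far as the arm can. A call with a gripper value outside its range is refused whole. OPENING is the finger opening in cm, from 0 to 8.7, set as the call begins (- or left out, the last holds). The fingers move at their own pace and stop on an object; FORCE is the grip in N (left out, the last holds). Time passes only in rows, so rows that repeat a pose let the fingers close. It gives the time, the measured TCP pose, the force and the opening at its end, in the units of the state.
- arm.get_obs(): the state, without advancing time (a new reading comes with each control period).
- snapshot(name): name is "scene" or "side" or "wrist"; returns the picture (400x640x3 uint8, blue, green, red); there is no depth.
- get_calibration(name): a dict with "K" (3x3 intrinsics, pixels), "R" (3x3) and "t" (3): a world point X has camera coordinates R X + t; the wrist camera has in their place "hand_eye" (4x4, takes a point from camera to tool coordinates, whose origin is the TCP and whose axes are the tool frame's). Camera axes: x right, y down, z forward; pixel columns grow to the right and rows downward; lengths in m; the calibration is good to about 2 mm. A picture is of the moment at which its call begins: read the wrist's pose just before it. get_calibration takes no time and is no camera call.
- arm.sign_off(): hands the job in, once; it reports no verdict.
Trained networks look in the newest picture that a camera, given by its name, has taken for a name from the list of things; names that differ only in an ending like _2 or _b are one class to them, and where a whole thing is asked for, a point or a joint stands for the part that bears it (a point fixed in the world has none). Each returns a list of dicts, best first, with "conf" (0 to 1); they miss things now and then, are a little off and sometimes report something else, mostly with a low value. They report only what shows in the picture. A call takes as long as a camera call. They do not tell look-alikes from the thing itself.
- models.masks_of(target, camera): "mask" (400x640 bool, what is visible of it) and "bbox" ([left, top, width, height] in pixels, round what is visible of it).
The state is a dict: "t": time; "joints": joint angles; "dq": joint speeds; "joint_efforts": joint torques, N m; "tcp_pos": TCP position; "tcp_rot": TCP orientation; "contact_force": force on the tool from outside, world axes, zero at the start; "torque": the same for the moment, N m; "gripper_width": opening from 0.0 (shut) to 1.0 (fully open).
Only numpy, scipy, OpenCV 4.12 (cv2) and the standard library are available. Lean on these libraries where they do the work, as an engineer would, in place of code of your own. Each camera call takes 0.05 s, during which the arm holds its last target. There are 200 camera calls.

TASK

One of the six bottles in the wooden rack has lost its stopper: find the loose stopper that fits it and, while the bottle still stands in the rack, put the stopper fully home and let go of it. Then take that bottle out of the rack and hold its foot up to the inspection camera, so that the lens looks squarely at the centre of the bottle's underside from about 10 cm away and the stopper stays in; finish while holding it there, still, in the gripper. Do not touch the camera with the arm or the bottle, and leave the other bottles, the other stoppers and the jar where they are.

Things in the scene. Friction and masses are not known exactly. Their poses are not given: they have to be found in the camera images.
- bottle: The open bottle, the only one in the rack without a stopper. Amber glass, loose, 0.16-0.30 kg, round: body 60 mm across to 93 mm high, shoulder to 115 mm, straight neck 31 mm across from 115 to 155 mm. Mouth 22 mm across, 40 mm deep. Origin: centre of its underside (foot), 12 mm above the ledge at the start; z up to the mouth. It stands in any of the rack's six openings. Grip it by the neck.
- stopper: The fitting stopper, middle in size of three. Light wood, loose, 16 g: round plug 18 mm across, 16 mm long (lowest 4 mm tapers to 14), under a round head 28 mm across, 18 mm tall. Stands on its plug on the ledge. Origin: centre of the plug's underside, z up. Fully home the head rests on the bottle's rim, origin 139 mm above the bottle's underside, with 2 mm play, held by its weight only.
- wide_stopper: The jar's stopper, light wood, loose, too wide for the bottle: plug 42 mm across, 16 mm long, head 52 mm across, 18 mm tall. Stands on its plug on the ledge. Origin: centre of the plug's underside, z up. Leave alone.
- slim_stopper: Stopper of some smaller bottle, light wood, loose, so slim that it would fall into this bottle: plug 13 mm across, 16 mm long, head 18 mm across, 12 mm tall. Stands on its plug on the ledge. Origin: centre of the plug's underside, z up. Leave alone.
- rack: Fixed wooden slotted rack, 202 (x) by 292 (y) by 70 mm tall. Origin: centre of its underside on the ledge, z up. Floor board 12 mm thick; from 54 to 70 mm high a grid of slats leaves six 68 mm square openings centred at x = -45, 45 and y = -90, 0, 90 mm in its frame. A bottle stands in each, about 4 mm free all round.
- camera_head: Head of the inspection camera, fixed on a bracket on the ledge: black housing 50 x 56 x 50 mm, round aluminium lens barrel 40 mm across. Origin: centre of the lens's front glass, 85 mm above the ledge. z: viewing direction out of the lens, 30 degrees off vertical, leaning towards the robot's side. Housing and barrel reach 70 mm behind the origin (-z).
- camera: The inspection camera's fixed steel bracket, which carries the head: a base plate 100 mm square and 10 mm thick, its centre 20 mm behind (+x) this origin, and two upright cheeks to 93 mm high beside the head. Origin: on the ledge, straight below the lens; its -x is the side the camera looks to, z up. Stands on the opposite side of the ledge from the rack.
- jar: Small open jar of clear glass, 62 mm across, 68 mm tall, loose, 0.16 kg. Origin: centre of its underside, z up. Leave alone.
- full_bottle1: One of the five closed amber glass bottles in the rack: same size and shape as bottle, but with a wooden stopper (28 mm across, 18 mm tall) already in its mouth, 173 mm tall in all. Loose, 0.22 kg. Origin: centre of its underside, z up the bottle. To be left alone.
- full_bottle2: One of the five closed amber glass bottles in the rack: same size and shape as bottle, but with a wooden stopper (28 mm across, 18 mm tall) already in its mouth, 173 mm tall in all. Loose, 0.22 kg. Origin: centre of its underside, z up the bottle. To be left alone.
- full_bottle3: One of the five closed amber glass bottles in the rack: same size and shape as bottle, but with a wooden stopper (28 mm across, 18 mm tall) already in its mouth, 173 mm tall in all. Loose, 0.22 kg. Origin: centre of its underside, z up the bottle. To be left alone.
- full_bottle4: One of the five closed amber glass bottles in the rack: same size and shape as bottle, but with a wooden stopper (28 mm across, 18 mm tall) already in its mouth, 173 mm tall in all. Loose, 0.22 kg. Origin: centre of its underside, z up the bottle. To be left alone.
- full_bottle5: One of the five closed amber glass bottles in the rack: same size and shape as bottle, but with a wooden stopper (28 mm across, 18 mm tall) already in its mouth, 173 mm tall in all. Loose, 0.22 kg. Origin: centre of its underside, z up the bottle. To be left alone.
There are look-alikes about, which are no part of the job. Leave any pink look-alike of the camera alone. What is shaped like the stopper but pink is not meant.

How it is judged:
By the outcome, as a careful person would: the job done as asked, in the order asked, and still so for the second after the job is handed in, while the arm keeps its last pose, push and grip.
It also fails if it takes over 58 s, if anything falls off the work surface, if the arm or the gripper's body presses on something with over 40 N, if the wrist force passes 120 N, or if a joint passes its speed limit or range.

## Working session

There is one attempt and no reset: what is moved stays moved. The work goes in short steps, Python scripts to look and compute and a shell command to move; the robot and the scene stay as the last step left them, time stands still between calls to the robot, and variables do not carry over. Pictures are saved under pics/ and viewed, about 8 in all and at most 12, crops included, and the job is handed in when it is done.

```bash
ls; mkdir -p pics; cat > h.py <<'E'
import numpy as np, cv2
from station import arm, snapshot, get_calibration, models
from scipy.spatial.transform import Rotation as R
def cam(name,o=None):
    c=get_calibration(name);K=np.array(c["K"])
    if name=="wrist":
        o=o or arm.get_obs();T=np.eye(4);T[:3,:3]=R.from_quat(o["tcp_rot"]).as_matrix();T[:3,3]=o["tcp_pos"]
        M=np.linalg.inv(T@np.array(c["hand_eye"]));return K,M[:3,:3],M[:3,3]
    return K,np.array(c["R"]),np.array(c["t"])
def onplane(C,u,v,z):
    K,Rm,t=C;c=-Rm.T@t;d=Rm.T@np.linalg.inv(K)@[u,v,1];return c+d*(z-c[2])/d[2]
def proj(C,X):
    K,Rm,t=C;p=K@(Rm@np.array(X)+t);return p[:2]/p[2]
def save(n,img,s=1.25): cv2.imwrite("pics/"+n,cv2.resize(img,None,fx=s,fy=s))
E
python3 - <<'E'
from h import *
o=arm.get_obs();print(o["t"],o["tcp_pos"],o["tcp_rot"],o["gripper_width"])
for n in("scene","side","wrist"):
    C=cam(n);im=snapshot(n);save(n+"0.png",im)
    print(n,"cam pos",(-C[1].T@C[2]).round(3),"dir",C[1][2].round(3))
    for t in("bottle","stopper","wide_stopper","slim_stopper","rack","camera_head","camera","jar","full_bottle1"):
        for d in models.masks_of(t,n)[:6]: print(t,round(d["conf"],2),d["bbox"])
E
```

```text
pics
0.0 [ 0.18743729 -0.59556127  0.22140315] [ 8.06261907e-01 -5.91557892e-01 -7.23683192e-04 -6.88836903e-04] 1.0007454996023766
scene cam pos [ 0.948 -0.602  0.659] dir [-0.443  0.639 -0.628]
bottle 0.64 [317.2, 137.4, 22.6, 52.3]
stopper 0.71 [211.9, 259.7, 9.9, 14.6]
stopper 0.44 [238.4, 267.0, 13.8, 22.3]
wide_stopper 0.91 [264.7, 218.8, 21.3, 22.0]
wide_stopper 0.54 [264.5, 273.6, 40.9, 43.4]
slim_stopper 0.47 [238.4, 243.0, 9.7, 6.2]
rack 0.97 [303.0, 145.9, 108.0, 70.2]
camera_head 0.95 [262.9, 275.5, 41.6, 43.7]
camera_head 0.93 [171.7, 313.3, 48.2, 47.4]
camera 0.94 [158.5, 302.8, 76.0, 77.1]
camera 0.7 [248.0, 267.9, 66.4, 72.1]
jar 0.55 [313.4, 220.3, 30.7, 33.4]
full_bottle1 0.96 [357.4, 111.9, 19.6, 35.6]
full_bottle1 0.78 [337.0, 120.9, 19.9, 44.0]
full_bottle1 0.78 [382.7, 121.5, 18.8, 57.0]
full_bottle1 0.58 [338.4, 142.9, 24.9, 47.1]
full_bottle1 0.57 [362.0, 133.0, 20.2, 44.2]
full_bottle1 0.48 [315.3, 219.0, 28.9, 34.4]
side cam pos [0.251 0.723 0.921] dir [ 0.241 -0.655 -0.716]
bottle 0.82 [312.7, 234.5, 28.5, 53.2]
wide_stopper 0.82 [341.4, 192.3, 20.2, 19.4]
wide_stopper 0.74 [278.4, 213.5, 28.7, 55.9]
wide_stopper 0.31 [289.5, 262.1, 30.1, 56.4]
slim_stopper 0.52 [374.1, 181.2, 3.4, 10.4]
camera_head 0.82 [307.5, 129.7, 22.1, 22.8]
camera_head 0.68 [348.0, 102.5, 23.9, 25.7]
camera 0.93 [297.0, 124.3, 38.8, 46.5]
camera 0.93 [342.1, 100.0, 31.5, 39.1]
camera 0.42 [203.4, 232.7, 157.9, 150.8]
jar 0.56 [291.7, 185.5, 19.4, 35.6]
full_bottle1 0.87 [263.4, 295.9, 32.7, 61.7]
full_bottle1 0.68 [258.2, 242.8, 26.7, 51.5]
full_bottle1 0.58 [281.3, 216.4, 23.7, 54.6]
full_bottle1 0.55 [291.8, 264.2, 28.8, 54.3]
full_bottle1 0.55 [227.2, 276.2, 35.3, 58.1]
full_bottle1 0.42 [288.7, 181.2, 24.2, 37.3]
wrist cam pos [ 0.25  -0.578  0.386] dir [-0.234 -0.074 -0.969]
```

View pics/scene0.png

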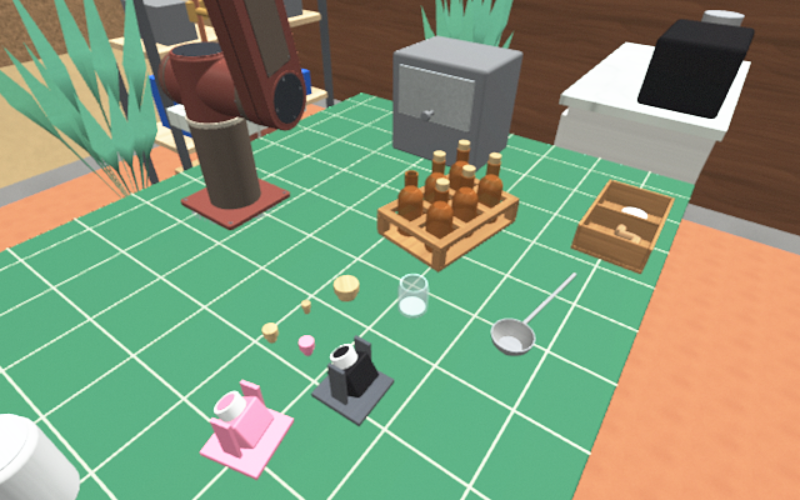

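View pics/side0.png

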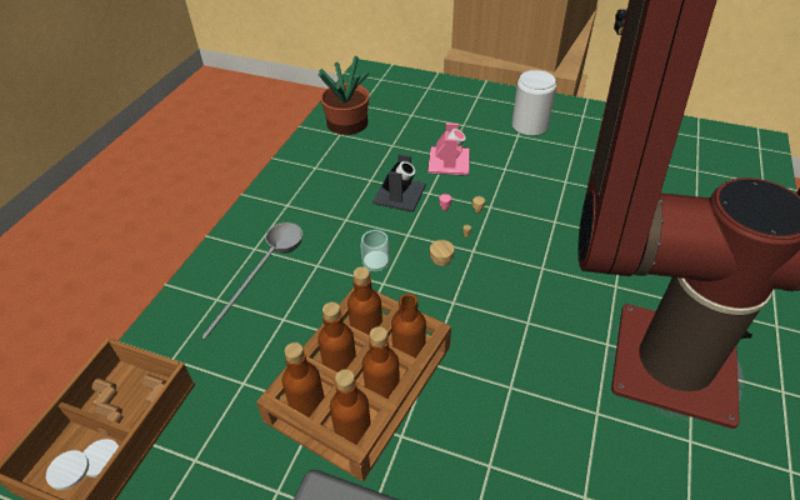

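The open bottle is the rack's corner one: scene ≈(329,140), side ≈(327,240) in raw pixels. The fitting stopper is at scene (216,265), the slim one at (245,245), and there is a pink look-alike at (245,276). The black camera is at scene (277,290). Next I'll zoom in on these and triangulate.

```bash
python3 - <<'E'
from h import *
a=cv2.imread("pics/scene0.png");b=cv2.imread("pics/side0.png")
def crop(n,u,v,w,h,s):
    im=cv2.imread(f"pics/{n}0.png");im=cv2.resize(im,(640,400),interpolation=cv2.INTER_AREA)
    c=cv2.resize(im[v:v+h,u:u+w],None,fx=s,fy=s,interpolation=cv2.INTER_CUBIC)
    for k in range(0,w,10): cv2.putText(c,str(u+k),(k*s,8),0,.3,(255,255,255),1);cv2.line(c,(k*s,8),(k*s,14),(255,255,255),1)
    for k in range(10,h,10): cv2.putText(c,str(v+k),(0,k*s+3),0,.3,(255,255,255),1)
    return c
top=np.hstack([crop("scene",205,235,80,60,5),crop("side",300,120,80,60,5)])
bot=np.hstack([crop("scene",300,105,100,75,4),crop("side",260,205,100,75,4)])
cv2.imwrite("pics/crops.png",np.vstack([top,bot]))
E
```

```text
(no output)
```

View pics/crops.png

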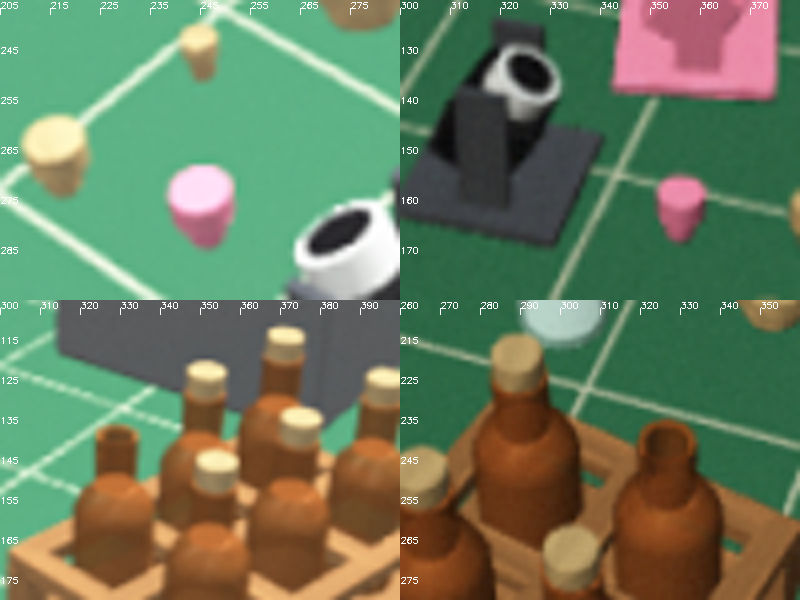

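View pics/wrist0.png

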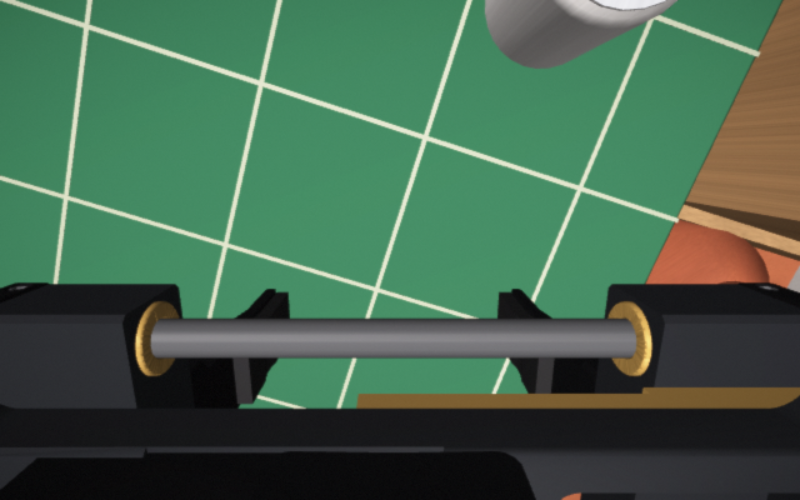

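```bash
python3 - <<'E'
from h import *
A,B=cam("scene"),cam("side")
def P(C):return C[0]@np.c_[C[1],C[2]]
def tri(a,b):
    X=cv2.triangulatePoints(P(A),P(B),np.array(a,float),np.array(b,float)).ravel();X=X[:3]/X[3]
    return X.round(4),(proj(A,X)-a).round(1),(proj(B,X)-b).round(1)
print("stoppertop",tri((216.2,260.4),(382.8,160)))
print("slim",tri((244.8,241.2),(374,183)))
print("mouth",tri((329.3,138.7),(327,239.3)))
print("lens",tri((272.8,281.2),(326.2,134.4)))
for p in((351.8,122),(371.2,113),(396,122.8),(375.2,132),(354.2,143)):print("sc plane",onplane(A,*p,.185).round(4))
print("open scene",onplane(A,329.3,138.7,.167).round(4),"side",onplane(B,327,239.3,.167).round(4))
for p in((289.5,216.2),(266.7,243),(303,265.5)):print("sd plane",onplane(B,*p,.185).round(4))
print("stopper planes",onplane(A,216.2,260.4,.034),onplane(A,218.4,273.6,0),onplane(B,382.8,160,.034))
print("pink lens",tri((230/1.25,400/1.25),(457/1.25,134/1.25)))
print("wide",tri((346/1.25,283/1.25),(442/1.25,247/1.25)))
print("jar base",onplane(A,412/1.25,309/1.25,0))
# camera base plate corners (black), scene: scaled px
for p in((314,385),(355,419),(393,377)):print("plate",onplane(A,p[0]/1.25,p[1]/1.25,.01).round(4))
for p in((375,200),(411,210),(425,183)):print("plate sd",onplane(B,p[0]/1.25,p[1]/1.25,.01).round(4))
E
```

```text
stoppertop (array([ 0.4441, -0.2749,  0.0359]), array([0.4, 0.2]), array([ 0.2, -0.1]))
slim (array([ 0.4446, -0.186 ,  0.0263]), array([0.2, 0.1]), array([ 0.1, -0. ]))
mouth (array([0.461 , 0.1488, 0.1666]), array([-0.3, -0.1]), array([-0.2,  0.1]))
lens (array([ 0.6139, -0.2726,  0.0846]), array([-0.2, -0. ]), array([-0.1,  0. ]))
sc plane [0.4769 0.2418 0.185 ]
sc plane [0.4926 0.3287 0.185 ]
sc plane [0.5817 0.3147 0.185 ]
sc plane [0.5603 0.2287 0.185 ]
sc plane [0.5452 0.1413 0.185 ]
open scene [0.4621 0.1485 0.167 ] side [0.4604 0.1488 0.167 ]
sd plane [0.5504 0.1302 0.185 ]
sd plane [0.5655 0.2113 0.185 ]
sd plane [0.4771 0.238  0.185 ]
stopper planes [ 0.44133711 -0.2742135   0.034     ] [ 0.44863172 -0.28137543  0.        ] [ 0.44491878 -0.2764711   0.034     ]
pink lens (array([ 0.5447, -0.4329,  0.087 ]), array([-0.1, -0.1]), array([-0.,  0.]))
wide (array([ 0.4786, -0.1062,  0.0351]), array([-0.2, -0. ]), array([-0.1,  0. ]))
jar base [ 0.60965256 -0.05844829  0.        ]
plate [ 0.5807 -0.3096  0.01  ]
plate [ 0.676  -0.3175  0.01  ]
plate [ 0.6783 -0.2189  0.01  ]
plate sd [ 0.6779 -0.2239  0.01  ]
plate sd [ 0.5871 -0.219   0.01  ]
plate sd [ 0.5874 -0.3209  0.01  ]
```

Both views triangulate to consistent points, and the heights match the given ones. World positions:

| Point | x | y | z |
|---|---|---|---|
| Stopper head top | 0.444 | -0.275 | 0.035 |
| Bottle mouth | 0.461 | 0.149 | 0.167 |
| Lens | 0.614 | -0.273 | 0.085 |

The tool can't be tilted, so I'll tip the bottle 30° in a loose neck grip, using its foot edge on the table as the pivot. First I'll go above the stopper.

```bash
python3 -m crank '[[[-2.3,-3.4,0.7,0.03],[-4.6,-6.8,1.4,0.06],[-6.9,-10.2,2.1,0.09],[-9.2,-13.6,2.8,0.12],[-11.4,-17,3.5,0.15],[-13.7,-20.5,4.2,0.18],[-16,-24,4.9,0.21],[-18.3,-27.3,5.6,0.24],[-20.6,-30.7,6.3,0.27],[-22.8,-34.1,7,0.304]]]' 6
python3 -m crank '[[[0,0,0,0],[0,0,0,0]]]'
python3 - <<'E'
from h import *
C=cam("wrist");im=snapshot("wrist");save("w1.png",im)
print(proj(C,[.4441,-.2755,.034]))
o=arm.get_obs();Rm=R.from_quat(o["tcp_rot"]).as_matrix();print(o["t"],o["tcp_pos"],Rm.T@(np.array([.4441,-.2755,.019])-o["tcp_pos"])*100,np.degrees(np.arctan2(Rm[1,0],Rm[0,0])),o["joints"],o["gripper_width"])
for t in("stopper","slim_stopper"):
  for d in models.masks_of(t,"wrist"):print(t,d["conf"],d["bbox"])
E
```

```text
t: 2.33
tcp_pos: [0.4452, -0.2747, 0.1526]
tcp_rot: [-0.707, 0.707, -0.0, 0.0]
contact_force: [0.7, -0.1, 0.5]
gripper_width: 0.69
t: 2.5
tcp_pos: [0.4462, -0.2726, 0.1522]
tcp_rot: [0.709, -0.706, -0.0, -0.0]
contact_force: [-0.4, 0.1, -0.8]
gripper_width: 0.689
[315.79474692 199.73808974]
2.55 [ 0.44557194 -0.27417017  0.15262486] [ 0.12104912  0.15009397 13.36256695] -89.8740211054402 [-7.02064437e-01  3.85686378e-02  1.86233982e+00 -5.66464670e-04
  1.23997299e+00  8.66716869e-01] 0.6891767468062959
stopper 0.95 [288.1, 97.9, 33.1, 33.1]
stopper 0.68 [308.8, 183.2, 29.0, 35.0]
slim_stopper 0.85 [211.7, 186.3, 23.6, 22.1]
```

View pics/w1.png

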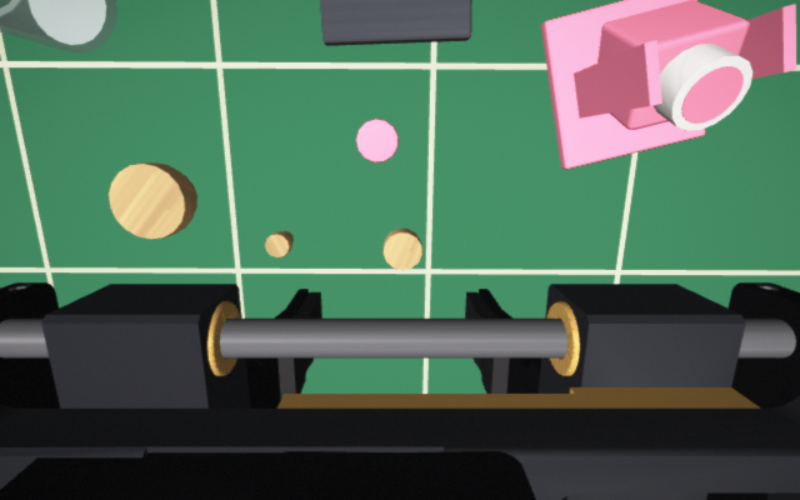

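The wrist view shows the stopper's head top at raw ≈(322,199), against a predicted 316. The pink one is clear of it, and the camera plate's front edge is at the top.

```bash
python3 - <<'E'
from h import *
C=cam("wrist");P=[arm.get_obs()["tcp_pos"] for _ in range(5)];print(np.array(P).std(0),C[0][0,0])
print(onplane(C,322.4,199,.034),proj(C,[.4441,-.2755,.034]))
a,b=onplane(C,325/1.25,44/1.25,.01),onplane(C,470/1.25,39/1.25,.01);print(a,b,np.linalg.norm(a-b),np.degrees(np.arctan2(*(a-b)[:2])))
a,b=onplane(C,325/1.25,44/1.25,.0),onplane(C,470/1.25,39/1.25,.0);print(a,b,np.linalg.norm(a-b))
print("slim",onplane(C,278/1.25,244/1.25,.028))
E
```

```text
[0. 0. 0.] 331.5826890372028
[ 0.44341008 -0.28467846  0.034     ] [311.90130799 198.24815498]
[ 0.57984804 -0.23197908  0.01      ] [ 0.58286273 -0.32976209  0.01      ] 0.09782947421171279 -1.7658913338197686
[ 0.58211552 -0.23050171  0.        ] [ 0.58522869 -0.33147906  0.        ] 0.10102532100100133
slim [ 0.44560228 -0.19582286  0.028     ]
```

```bash
cat >> h.py <<'E'
def meas(pts,N=6):
    """average obs over N camera periods; world pos of list of (u,v,z)"""
    out=[];Q=[];T=[]
    for _ in range(N):
        o=arm.get_obs();C=cam("wrist",o);snapshot("wrist");out.append([onplane(C,*p) for p in pts]);Q.append(o["tcp_rot"]);T.append(o["tcp_pos"])
    Rm=R.from_quat(Q).mean().as_matrix();p=np.mean(T,0)
    print("t",o["t"],"tcp",p.round(4),"std",np.std(T,0).round(4),"z-axis",Rm[:,2].round(4),"yaw",np.degrees(np.arctan2(Rm[1,0],Rm[0,0])).round(2),"F",np.round(o["contact_force"],1),"w",round(o["gripper_width"]*8.7,2))
    return Rm,p,np.mean(out,0) if pts else None
E
python3 - <<'E'
from h import *
Rm,p,X=meas([(322.4,199,.034),(278/1.25,244/1.25,.028),(260,35.2,.01),(376,31.2,.01),(154/1.25,201/1.25,.034)])
print(X)
E
```

```text
t 2.9 tcp [ 0.4447 -0.2761  0.153 ] std [0.0001 0.0002 0.0001] z-axis [ 9.0e-04 -1.1e-03 -1.0e+00] yaw -90.14 F [ 0.4 -1.2 -0.3] w 6.02
[[ 0.44324011 -0.28489852  0.034     ]
 [ 0.44554217 -0.19604963  0.028     ]
 [ 0.5797387  -0.23237086  0.01      ]
 [ 0.58262331 -0.33015201  0.01      ]
 [ 0.47704378 -0.1156821   0.034     ]]
```

The arm was still settling in that picture, so I'll measure again now that it is still.

```bash
python3 - <<'E'
from h import *
Rm,p,_=meas([],2);im=snapshot("wrist");C=cam("wrist")
hsv=cv2.cvtColor(im,cv2.COLOR_BGR2HSV)
for t in("stopper","slim_stopper","wide_stopper"):
  for d in models.masks_of(t,"wrist")[:3]:
    b=d["bbox"];m=d["mask"];print(t,round(d["conf"],2),b,onplane(C,b[0]+b[2]/2,b[1]+b[3]/2,.034).round(4))
m=cv2.inRange(hsv,(12,70,140),(28,190,255));m[230:]=0
n,l,s,c=cv2.connectedComponentsWithStats(m)
for k in range(1,n):
  if s[k,4]>60: print(s[k],c[k].round(1),onplane(C,*c[k],.034).round(4))
E
```

```text
t 3.0 tcp [ 0.4448 -0.2756  0.1528] std [0.0001 0.0001 0.    ] z-axis [ 8.e-04 -7.e-04 -1.e+00] yaw -90.14 F [-0.2  0.6 -1.3] w 6.0
stopper 0.91 [281.8, 95.0, 34.3, 37.9] [ 0.5153 -0.2644  0.034 ]
stopper 0.68 [301.4, 181.8, 34.7, 34.5] [ 0.4435 -0.2807  0.034 ]
slim_stopper 0.85 [209.5, 184.1, 25.0, 22.5] [ 0.447  -0.1965  0.034 ]
slim_stopper 0.67 [85.9, 130.1, 67.6, 61.2] [ 0.4773 -0.1119  0.034 ]
[  84  131   61   60 2816] [114.  160.5] [ 0.4774 -0.1071  0.034 ]
[303 182  32  32 757] [318.3 198.4] [ 0.4441 -0.2803  0.034 ]
[209 186  19  19 282] [218.2 195.2] [ 0.4472 -0.1932  0.034 ]
```

```bash
python3 -m crank '[[[0.2,0.1,3,0],[0.2,0.1,6,0],[0.2,0.1,9,0],[0.2,0.1,11.5,0],[0.2,0.1,12.8,0],[0.2,0.1,13.3,0],[0.2,0.1,13.3,0],[0.2,0.1,13.3,0],[0.2,0.1,13.3,0]]]' 6
python3 - <<'E'
from h import *
Rm,p,_=meas([],4)
E
```

```text
t: 4.0
tcp_pos: [0.4454, -0.2778, 0.0211]
tcp_rot: [-0.707, 0.707, -0.002, 0.0]
contact_force: [-0.9, -0.2, -0.3]
gripper_width: 0.687
t 4.15 tcp [ 0.4453 -0.2777  0.0211] std [0.0001 0.0001 0.0001] z-axis [ 0.0027 -0.0023 -1.    ] yaw -90.05 F [ 0.4 -0.5 -0.8] w 5.98
```

```bash
python3 -m crank '[[[0,0.1,0.2,0],[0,0.1,0.2,0],[0,0.1,0.2,0],[0,0.1,0.2,0],[0,0.1,0.2,0],[0,0.1,0.2,0],[0,0.1,0.2,0],[0,0.1,0.2,0]]]' 2.2 12
python3 -m crank '[[[0,0,-1,0],[0,0,-3,0],[0,0,-6,0],[0,0,-10,0],[0,0,-14,0],[0,0,-17,0],[0,0,-19,0],[0,0,-20,0],[0,0,-20,0],[0,0,-20,0]]]'
python3 - <<'E'
from h import *
Rm,p,_=meas([],3)
print(Rm.T@(np.array([.461,.1488,.225])-p)*100)
save("w2.png",snapshot("wrist"));save("s2.png",snapshot("side")[80:240,240:440],4)
E
```

```text
t: 4.87
tcp_pos: [0.444, -0.2775, 0.0187]
tcp_rot: [-0.707, 0.707, -0.001, 0.0]
contact_force: [-0.5, 0.6, 0.1]
gripper_width: 0.317
t: 5.7
tcp_pos: [0.4434, -0.2769, 0.2183]
tcp_rot: [-0.707, 0.707, -0.001, 0.0]
contact_force: [-0.6, -0.2, -0.8]
gripper_width: 0.317
t 5.8 tcp [ 0.4429 -0.2766  0.2173] std [0.0003 0.0003 0.0008] z-axis [ 6.e-04 -5.e-04 -1.e+00] yaw -90.05 F [-0.1 -0.9 -0.4] w 2.75
[-42.53759249  -1.76866572  -0.78762976]
```

View pics/s2.png

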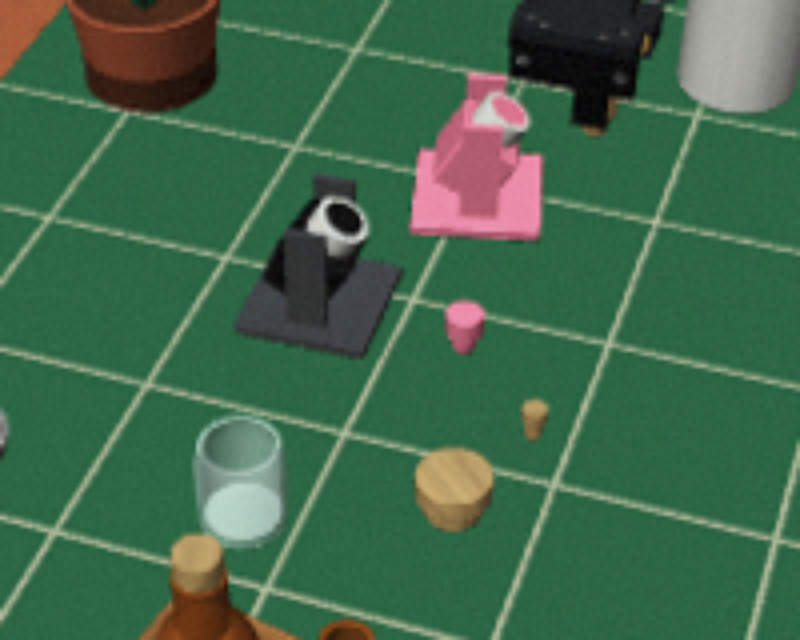

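The side view shows the stopper held between the fingertips (opening 2.75 cm, so the 28 mm head) and everything else undisturbed. Next I'll carry it over the bottle.

```bash
python3 -m crank '[[[-1.5,-0.1,-0.2,0],[-4,-0.2,-0.5,0],[-7,-0.3,-0.8,0],[-10,-0.4,-1.1,0],[-13,-0.5,-1.3,0],[-16,-0.7,-1.4,0],[-19,-0.8,-1.5,0],[-22,-0.9,-1.6,0],[-25,-1,-1.7,0],[-28,-1.2,-1.8,0]]]'
python3 -m crank '[[[-3,-0.2,0,0],[-6,-0.3,0,0],[-9,-0.4,0,0],[-12,-0.5,0,0],[-13.5,-0.5,0,0],[-14.2,-0.5,0,0],[-14.2,-0.5,0,0],[-14.2,-0.5,0,0]]]'
python3 - <<'E'
from h import *
meas([],6)
Rm,p,_=meas([],2)
print(Rm.T@(np.array([.461,.1488,.225])-p)*100)
save("w3.png",snapshot("wrist")); print(proj(cam("wrist"),[.461,.1488,.167]))
a,b=snapshot("scene"),snapshot("side")
f=lambda im,u,v:cv2.resize(im[v:v+75,u:u+100],None,fx=4,fy=4,interpolation=cv2.INTER_CUBIC)
cv2.imwrite("pics/c3.png",np.vstack([np.hstack([f(a,280,85),f(b,280,175)]),cv2.resize(snapshot("wrist"),(800,500))[:300]]))
E
```

```text
t: 6.78
tcp_pos: [0.4541, 0.0057, 0.2343]
tcp_rot: [-0.707, 0.707, 0.001, -0.0]
contact_force: [-0.1, 0.7, -0.3]
gripper_width: 0.314
t: 7.45
tcp_pos: [0.4587, 0.1476, 0.234]
tcp_rot: [0.707, -0.707, -0.001, 0.001]
contact_force: [-0.1, -0.9, 0.6]
gripper_width: 0.317
t 7.7 tcp [0.4591 0.147  0.2343] std [0.0002 0.0003 0.0002] z-axis [-2.e-03  5.e-04 -1.e+00] yaw -90.1 F [ 0.7 -0.4  0.3] w 2.73
t 7.8 tcp [0.4593 0.147  0.2345] std [0.     0.0001 0.    ] z-axis [-1.5e-03  8.0e-04 -1.0e+00] yaw -90.13 F [-0.  -0.2 -0.9] w 2.74
[-0.18410857 -0.16645201  0.94883837]
[310.04934283 210.98807534]
```

View pics/c3.png

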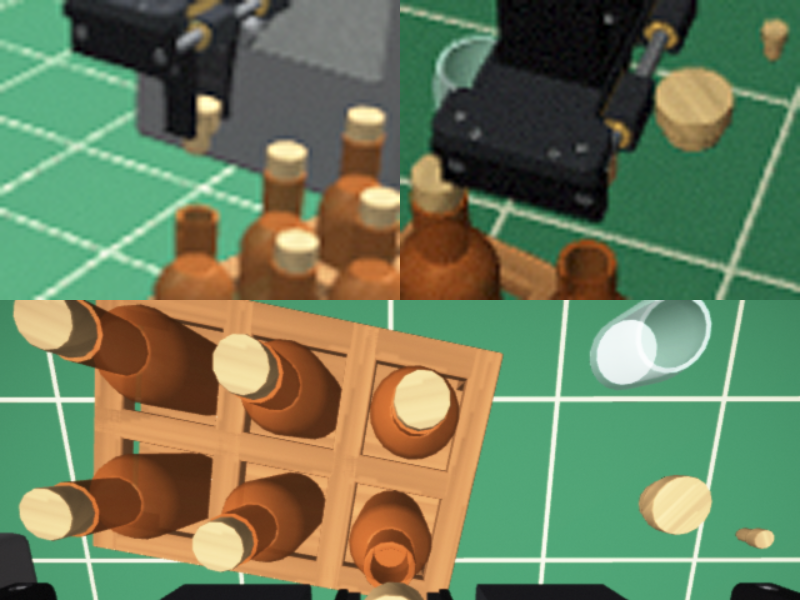

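```bash
python3 - <<'E'
from h import *
C=cam("wrist");o=arm.get_obs();p=np.array(o["tcp_pos"])
for z in(.2495,.24,.167):print(z,proj(C,[p[0],p[1],z]))
print(onplane(C,312.8,210.6,.167),(-C[1].T@C[2])-p, C[0])
im=snapshot("wrist")[190:250,260:380]
cv2.imwrite("pics/c4.png",cv2.resize(im,None,fx=6,fy=6,interpolation=cv2.INTER_CUBIC))
E
```

```text
0.2495 [310.98468967 260.39397828]
0.24 [311.17589181 252.69114023]
0.167 [312.15478992 213.25490154]
[0.46124917 0.14711175 0.167     ] [ 0.06589169 -0.00174993  0.16296585] [[331.58268904   0.         314.41261787]
 [  0.         331.58268904 203.50550644]
 [  0.           0.           1.        ]]
```

View pics/c4.png

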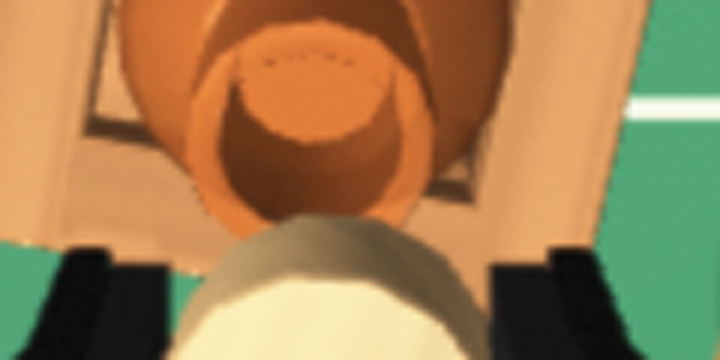

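The held stopper and the jaw centre line up at raw column 315. That exposes a 2 mm sideways bias in the wrist camera. Once corrected, the mouth is at (0.461, 0.149), which agrees with the triangulation. Inserting now.

```bash
python3 -m crank '[[[-0.1,-0.1,0,0],[-0.2,-0.2,0,0],[-0.2,-0.2,0,0],[-0.2,-0.2,0,0],[-0.2,-0.2,1.5,0],[-0.2,-0.2,3,0],[-0.2,-0.2,4.2,0],[-0.2,-0.2,4.6,0],[-0.2,-0.2,4.6,0],[-0.2,-0.2,4.6,0]]]'
python3 - <<'E'
from h import *
Rm,p,_=meas([],4)
print(Rm.T@(np.array([.461,.149,.170])-p)*100)
E
```

```text
t: 8.93
tcp_pos: [0.4612, 0.1497, 0.1886]
tcp_rot: [-0.707, 0.707, 0.001, -0.0]
contact_force: [0.5, -0.3, 0.1]
gripper_width: 0.317
t 9.0833 tcp [0.4616 0.1498 0.1892] std [0.0002 0.     0.0003] z-axis [-6.0e-04  1.1e-03 -1.0e+00] yaw -90.06 F [-0.1  0.3 -0.2] w 2.76
[0.07741397 0.06104651 1.91694588]
```

```bash
python3 -m crank '[[[0.1,0.1,0.2,0],[0.1,0.1,0.4,0],[0.1,0.1,0.7,0],[0.1,0.1,1,0],[0.1,0.1,1.2,0],[0.1,0.1,1.4,0],[0.1,0.1,1.6,0],[0.1,0.1,1.8,0],[0.1,0.1,1.9,0],[0.1,0.1,1.9,0]]]'
python3 - <<'E'
from h import *
Rm,p,_=meas([],4);print(arm.get_obs()["contact_force"])
E
```

```text
t: 9.97
tcp_pos: [0.4606, 0.1488, 0.1701]
tcp_rot: [-0.707, 0.707, 0.001, 0.0]
contact_force: [0.4, 1.4, -0.5]
gripper_width: 0.315
t 10.1167 tcp [0.4607 0.1488 0.1703] std [0.0001 0.     0.0001] z-axis [-2.0e-04  1.1e-03 -1.0e+00] yaw -90.06 F [-0.1  0.2  0.8] w 2.73
[-0.12847212  0.90605009 -0.61151326]
```

```bash
python3 -m crank '[[[0,0,0,0],[0,0,0,0],[0,0,0,0],[0,0,0,0],[0,0,-1,0],[0,0,-3,0],[0,0,-5,0],[0,0,-6,0],[0,0,-6,0],[0,0,-6,0]]]' 5
python3 - <<'E'
from h import *
Rm,p,_=meas([],3)
print(Rm.T@(np.array([.461,.149,.131])-p)*100)
a,b,w=snapshot("scene"),snapshot("side"),snapshot("wrist")
f=lambda im,u,v:cv2.resize(im[v:v+75,u:u+100],None,fx=4,fy=4,interpolation=cv2.INTER_CUBIC)
cv2.imwrite("pics/c5.png",np.vstack([np.hstack([f(a,290,85),f(b,280,195)]),np.hstack([f(w,260,175),f(w,160,175)])]))
E
```

```text
t: 11.0
tcp_pos: [0.4612, 0.1488, 0.231]
tcp_rot: [-0.707, 0.707, -0.0, 0.001]
contact_force: [-0.4, 0.4, -0.7]
gripper_width: 0.577
t 11.1 tcp [0.4606 0.1487 0.2301] std [0.0004 0.0001 0.0007] z-axis [-1.0e-04  1.1e-03 -1.0e+00] yaw -90.06 F [-0.8 -0.5  0.1] w 5.01
[-0.01942113 -0.0404308   9.90818252]
```

View pics/c5.png

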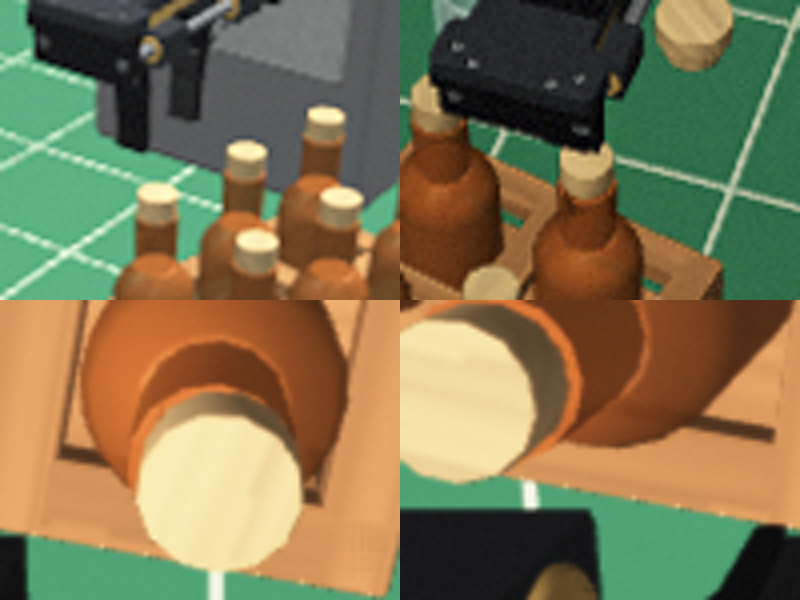

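The stopper is home and released: its head sits flush on the rim, like its neighbours. Next I'll grip the neck and lift the bottle out.

```bash
python3 -m crank '[[[0,0,2,0],[0,0,4,0],[0,0,6,0],[0,0,8,0],[0,0,9.3,0],[0,0,9.9,0],[0,0,9.9,0],[0,0,9.9,0],[0,0,9.9,0]]]' 5
python3 -m crank '[[[0,0,0,0],[0,0,0,0],[0,0,0,0],[0,0,0,0],[0,0,0,0],[0,0,0,0]]]' 2.5 30
python3 -m crank '[[[0,0,-0.5,0],[0,0,-1.5,0],[0,0,-3,0],[0,0,-4.5,0],[0,0,-6,0],[0,0,-7.5,0],[0,0,-9,0],[0,0,-10.2,0],[0,0,-11,0],[0,0,-11,0]]]'
python3 - <<'E'
from h import *
Rm,p,_=meas([],3)
E
```

```text
t: 12.05
tcp_pos: [0.4608, 0.1489, 0.1314]
tcp_rot: [-0.707, 0.707, 0.0, 0.0]
contact_force: [-0.1, -0.2, 0.3]
gripper_width: 0.577
t: 12.55
tcp_pos: [0.4611, 0.1491, 0.1319]
tcp_rot: [-0.707, 0.707, 0.0, 0.001]
contact_force: [-0.1, 1.2, 2.8]
gripper_width: 0.344
t: 13.38
tcp_pos: [0.4621, 0.149, 0.2442]
tcp_rot: [-0.707, 0.707, -0.001, 0.002]
contact_force: [0.1, 0.1, -3.0]
gripper_width: 0.342
t 13.4833 tcp [0.4615 0.1489 0.2429] std [0.0005 0.0001 0.001 ] z-axis [ 0.0024  0.0018 -1.    ] yaw -90.06 F [-0.7 -0.5 -2.9] w 2.98
```

```bash
python3 -m crank '[[[1,0,0,0],[3,0,0,0],[5.5,0,0,0],[8,0,0,0],[10.5,0,0,0],[12.8,0,0,0],[14.3,0,0,0],[15,0,0,0],[15,0,0,0],[15,0,0,0]]]'
python3 -m crank '[[[0,0,1.5,0],[0,0,3.5,0],[0,0,5.5,0],[0,0,7.5,0],[0,0,9.3,0],[0,0,10.6,0],[0,0,11.5,0],[0,0,11.9,0],[0,0,11.9,0],[0,0,11.9,0]]]'
python3 - <<'E'
from h import *
Rm,p,_=meas([],3);print([arm.get_obs()["contact_force"]])
E
```

```text
t: 14.37
tcp_pos: [0.4601, -0.0012, 0.2403]
tcp_rot: [-0.706, 0.708, 0.001, 0.0]
contact_force: [-0.4, 1.2, -3.1]
gripper_width: 0.343
t: 15.2
tcp_pos: [0.4604, -0.0006, 0.1219]
tcp_rot: [-0.707, 0.708, 0.001, 0.0]
contact_force: [0.7, 0.4, -2.7]
gripper_width: 0.345
t 15.3 tcp [ 0.4605 -0.0007  0.122 ] std [0.     0.0001 0.0001] z-axis [-4.0e-04  1.8e-03 -1.0e+00] yaw -90.09 F [-0.2 -0.2 -2.7] w 3.0
[array([ 0.73781089, -0.23146715, -1.40383653])]
```

```bash
python3 -m crank '[[[0,0,0.15,0],[0,0,0.3,0],[0,0,0.4,0],[0,0,0.4,0]]]'
python3 -m crank '[[[0,0,0,0],[0,0,0,0],[0,0,0,0]]]' 2.5 5
python3 -m crank '[[[0,0.3,0,0],[0,0.6,-0.05,0],[0,1.2,-0.15,0],[0,1.8,-0.2,0],[0,2.4,-0.25,0],[0,3,-0.25,0],[0,3.6,-0.25,0],[0,3.6,-0.25,0]]]'
python3 - <<'E'
from h import *
Rm,p,_=meas([],3)
a,b=snapshot("scene"),snapshot("side")
f=lambda im,u,v:cv2.resize(im[v:v+100,u:u+100],None,fx=4,fy=4,interpolation=cv2.INTER_CUBIC)
cv2.imwrite("pics/c6.png",np.hstack([f(a,240,120),f(b,290,160)]))
E
```

```text
t: 15.68
tcp_pos: [0.4618, -0.001, 0.1199]
tcp_rot: [-0.706, 0.708, -0.0, 0.002]
contact_force: [-3.0, 1.0, 8.8]
gripper_width: 0.346
t: 15.93
tcp_pos: [0.4617, -0.001, 0.1198]
tcp_rot: [-0.706, 0.708, -0.0, 0.001]
contact_force: [-0.3, 0.5, 0.3]
gripper_width: 0.352
t: 16.6
tcp_pos: [0.4247, -0.0008, 0.1223]
tcp_rot: [-0.706, 0.708, -0.0, 0.001]
contact_force: [0.0, 0.5, -0.9]
gripper_width: 0.348
t 16.7 tcp [ 0.4252 -0.0009  0.1224] std [0.0004 0.0001 0.    ] z-axis [ 0.0027  0.0016 -1.    ] yaw -90.13 F [-0.2  0.7  0.7] w 3.0
```

View pics/c6.png

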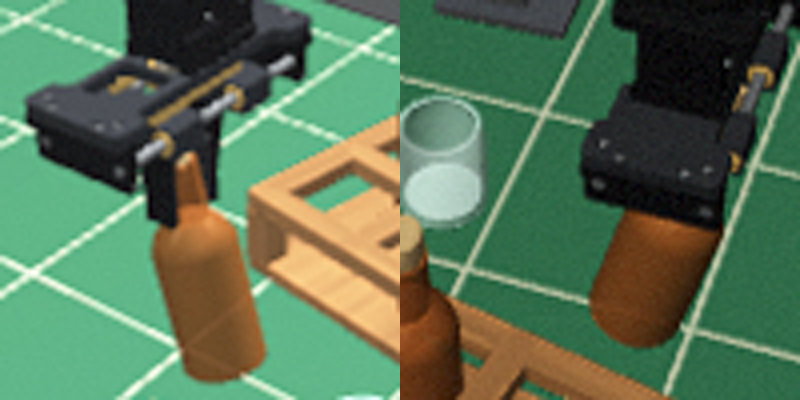

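The bottle leans toward the robot on its foot edge, pivoting in the loose grip as planned. I'll finish the arc, tighten the grip and lift.

```bash
python3 -m crank '[[[0,0.6,0,0],[0,1.2,0.08,0],[0,1.8,0.15,0],[0,2.4,0.28,0],[0,3,0.43,0],[0,3.6,0.6,0],[0,3.75,0.63,0],[0,3.75,0.63,0]]]'
python3 -m crank '[[[0,0,0,0],[0,0,0,0],[0,0,0,0],[0,0,0,0]]]' 2.5 58
python3 -m crank '[[[0,0,-0.5,0],[0,0,-1.5,0],[0,0,-3,0],[0,0,-5,0],[0,0,-7.5,0],[0,0,-10,0],[0,0,-12.5,0],[0,0,-15,0],[0,0,-17,0],[0,0,-18,0]]]'
python3 - <<'E'
from h import *
meas([],4)
for n in("scene","side"):
    im=snapshot(n);cv2.imwrite(f"pics/{n}7.png",im)
    for d in models.masks_of("bottle",n)[:3]:print(n,round(d["conf"],2),d["bbox"])
a=cv2.imread("pics/scene7.png");b=cv2.imread("pics/side7.png")
f=lambda im,u,v:cv2.resize(im[v:v+120,u:u+100],None,fx=4,fy=4,interpolation=cv2.INTER_CUBIC)
cv2.imwrite("pics/c7.png",np.hstack([f(a,230,70),f(b,290,150)]))
E
```

```text
t: 17.52
tcp_pos: [0.3876, -0.0009, 0.1157]
tcp_rot: [-0.706, 0.708, -0.0, 0.001]
contact_force: [-1.2, -0.5, 1.2]
gripper_width: 0.342
t: 17.85
tcp_pos: [0.3877, -0.001, 0.1156]
tcp_rot: [-0.706, 0.708, -0.0, 0.001]
contact_force: [-0.5, 0.5, 2.0]
gripper_width: 0.335
t: 18.68
tcp_pos: [0.3883, -0.0013, 0.2992]
tcp_rot: [-0.706, 0.708, -0.002, 0.002]
contact_force: [0.6, 0.8, -2.6]
gripper_width: 0.338
t 18.8333 tcp [ 0.3882 -0.0014  0.2982] std [0.0005 0.0001 0.0016] z-axis [ 5.5e-03  8.0e-04 -1.0e+00] yaw -90.12 F [-1.   0.3 -2.8] w 2.89
scene 0.96 [261.1, 91.7, 42.3, 65.9]
side 0.75 [341.3, 153.9, 46.2, 41.1]
```

View pics/c7.png

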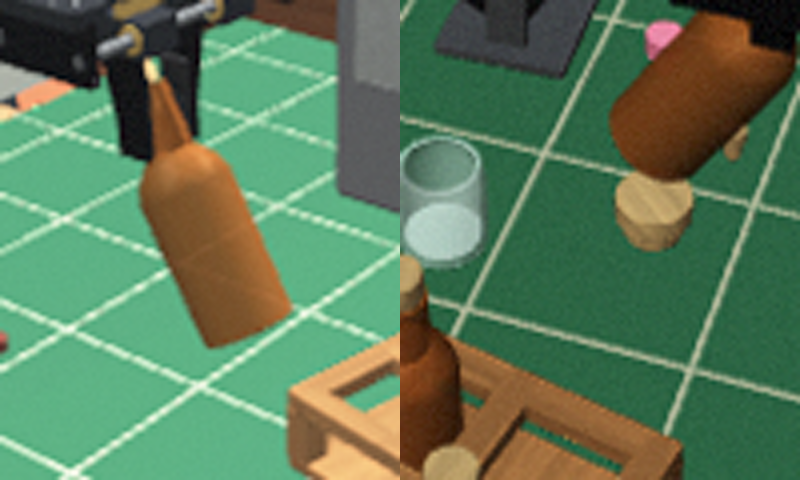

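The bottle is held at about 30° and the stopper is still in. I'll fit the bottle model to the masks in both views to get its actual axis and foot.

```bash
cat > fit.py <<'E'
from h import *
from scipy.optimize import minimize
a=np.linspace(0,2*np.pi,40)
def hull(C,foot,Rb,prof,s=4):
    P=np.array([[r*np.cos(t),r*np.sin(t),h] for h,r in prof for t in a])@Rb.T+foot
    K,Rm,t=C;q=(P@Rm.T+t)@K.T;q=q[:,:2]/q[:,2:]
    m=np.zeros((400*s,640*s),np.uint8);cv2.fillConvexPoly(m,cv2.convexHull(np.round((q+.5)*s).astype(np.int32)),1);return m
def run(names=("scene","side")):
    D=[]
    for n in names:
        o=arm.get_obs();C=cam(n);im=snapshot(n);d=models.masks_of("bottle",n)
        d=[k for k in d if k["bbox"][3]*k["bbox"][2]>800]
        D.append((C,d))
    o=arm.get_obs();tcp=np.array(o["tcp_pos"])
    g=tcp+[0,0,.019]
    def pose(x): # tilt about y, side lean about x ; foot
        Rb=R.from_euler("yx",[x[0],x[1]]).as_matrix();return np.array(x[2:]),Rb
    x0=[-np.radians(30),0,*(g-.137*np.array([-.5,0,.866]))]
    M=[]
    for C,d in D:
        pr=proj(C,np.array(x0[2:])+.05*np.array([-.5,0,.866]))
        k=min(d,key=lambda k:np.hypot(k["bbox"][0]+k["bbox"][2]/2-pr[0],k["bbox"][1]+k["bbox"][3]/2-pr[1]))
        M.append(cv2.resize(k["mask"].astype(np.uint8),None,fx=4,fy=4,interpolation=cv2.INTER_NEAREST))
    def cost(x):
        f,Rb=pose(x);c=0
        for (C,_),m in zip(D,M):
            S=hull(C,f,Rb,[(0,.03),(.085,.03)]);F=S|hull(C,f,Rb,[(.085,.03),(.093,.03),(.115,.0155)])|hull(C,f,Rb,[(.11,.0155),(.173,.0155)])
            c+=(S&~m&1).sum()+(m&~F&1).sum()
        return c/16+ (x[1]/.02)**2+((x[3]-tcp[1])/.002)**2
    sx=np.array([[0]*5]+[[.1 if i==j and i<2 else .008 if i==j else 0 for j in range(5)] for i in range(5)])+x0
    r=minimize(cost,x0,method="Nelder-Mead",options=dict(initial_simplex=sx,maxiter=350,xatol=1e-4,fatol=.05))
    f,Rb=pose(r.x);ax=Rb[:,2];s=(g-f)@ax
    print("cost0",round(cost(x0),1),"cost",round(r.fun,1),"tilt",np.degrees(r.x[:2]).round(2),"foot",f.round(4),"tcp",tcp.round(4),"foot-tcp",(f-tcp).round(4),"s",s.round(4),"miss",(g-f-s*ax).round(4))
    return f,ax
if __name__=="__main__": run()
E
time python3 fit.py
```

```text
cost0 501.2 cost 244.9 tilt [-29.9   2.3] foot [ 4.518e-01 -2.000e-04  1.931e-01] tcp [ 0.3871 -0.0012  0.2951] foot-tcp [ 0.0647  0.0009 -0.102 ] s 0.1371 miss [0.0037 0.0038 0.0023]
real	0m13.377s
user	0m6.107s
sys	0m3.690s
```

The fit gives a tilt of 29.9° and the neck grip at s = 137 mm, both as intended. I'll move closer and get a better view of the inspection camera for its yaw.

```bash
python3 -m crank '[[[0.7,-0.3,0,0],[2,-0.9,0,0],[4,-1.7,-0.1,0],[6.3,-2.6,-0.2,0],[8.6,-3.6,-0.3,0],[10.9,-4.6,-0.4,0],[12.9,-5.4,-0.4,0],[14.3,-6,-0.4,0],[14.9,-6.3,-0.4,0],[14.9,-6.3,-0.4,0]]]'
python3 -m crank '[[[0,0,0,0],[0,0,0,0],[0,0,0,0]]]'
python3 - <<'E'
from h import *
meas([],6);C=cam("wrist");im=snapshot("wrist");cv2.imwrite("pics/w8raw.png",im);np.savez("w8.npz",K=C[0],R=C[1],t=C[2])
for d in models.masks_of("camera","wrist")[:3]:print(d["conf"],d["bbox"])
cv2.imwrite("pics/w8.png",cv2.resize(im[0:200,240:506],None,fx=3,fy=3,interpolation=cv2.INTER_CUBIC))
E
```

```text
t: 20.12
tcp_pos: [0.45, -0.1518, 0.2984]
tcp_rot: [-0.706, 0.709, 0.001, 0.001]
contact_force: [-0.4, 0.5, -2.2]
gripper_width: 0.339
t: 20.37
tcp_pos: [0.4498, -0.151, 0.2984]
tcp_rot: [-0.706, 0.708, 0.001, 0.001]
contact_force: [-0.2, 0.1, -2.5]
gripper_width: 0.339
t 20.6167 tcp [ 0.4499 -0.1511  0.2986] std [0.0001 0.0001 0.0001] z-axis [ 2.0e-04  1.9e-03 -1.0e+00] yaw -90.19 F [ 0.7  0.2 -2.5] w 2.94
0.89 [370.2, 1.3, 104.2, 63.9]
0.87 [489.6, 33.8, 131.7, 98.3]
```

View pics/w8.png

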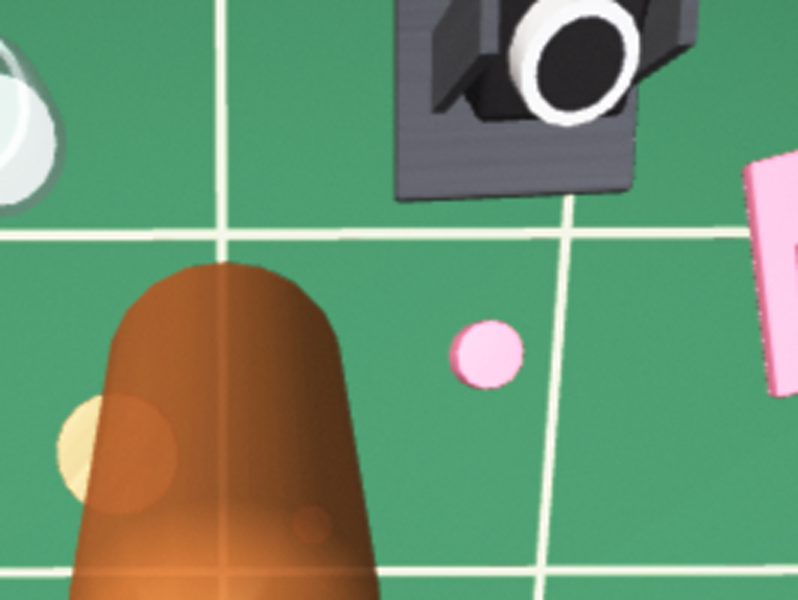

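```bash
python3 - <<'E'
from h import *
z=np.load("w8.npz");C=(z["K"],z["R"],z["t"])
q=lambda x,y:(240+x/3-.3,y/3-.3)
a,b=onplane(C,*q(397,194),.01),onplane(C,*q(633,184),.01);v=a-b
print(a,b,np.linalg.norm(v),"yaw",np.degrees(np.arctan2(-v[0],v[1])),"mid",(a+b)/2)
l=onplane(C,*q(581,63),.085);print("lens",l,"ring",onplane(C,*q(575,62),.085))
l2=onplane(C,*q(397,20),.01);print("left edge",l2,"yaw",np.degrees(np.arctan2(*(l2-a)[1::-1])))
E
```

```text
[ 0.58354448 -0.22644125  0.01      ] [ 0.58711306 -0.32593082  0.01      ] 0.09955354574221906 yaw 2.054250947740053 mid [ 0.58532877 -0.27618604  0.01      ]
lens [ 0.61389585 -0.27574248  0.085     ] ring [ 0.61421403 -0.27366134  0.085     ]
left edge [ 0.64961481 -0.22386584  0.01      ] yaw 2.232256510231101
```

The front and side edges of the plate both give a camera yaw of +2.1°. The lens is at about (0.614, -0.273, 0.085), so the foot target is (0.564, -0.275, 0.172). The wrist view shows no sideways lean of the bottle. Moving there now.

```bash
python3 -m crank '[[[0.6,-0.2,0,0],[1.8,-0.7,0,-0.01],[3.6,-1.4,0,-0.02],[5.5,-2.1,0,-0.03],[7.5,-2.9,0,-0.04],[9.4,-3.6,0,-0.04],[11,-4.2,0,-0.04],[12.1,-4.6,0,-0.04],[12.6,-4.8,0,-0.04],[12.6,-4.8,0,-0.04]]]'
python3 -m crank '[[[0,0,0.3,0],[0,0,0.8,0],[0,0,1.3,0],[0,0,1.8,0],[0,0,2.3,0],[0,0,2.6,0],[0,0,2.6,0],[0,0,2.6,0]]]'
python3 - <<'E'
from h import *
meas([],5);meas([],1)
from fit import *
run();run()
for n in("scene","side","wrist"):cv2.imwrite(f"pics/{n}9raw.png",snapshot(n))
s=cv2.imread("pics/scene9raw.png");d=cv2.imread("pics/side9raw.png")
f=lambda im,u,v:cv2.resize(im[v:v+120,u:u+100],None,fx=4,fy=4,interpolation=cv2.INTER_CUBIC)
cv2.imwrite("pics/c9.png",np.hstack([f(s,210,200),f(d,290,70)]))
E
```

```text
t: 21.6
tcp_pos: [0.4975, -0.2787, 0.2978]
tcp_rot: [0.719, -0.695, -0.001, -0.001]
contact_force: [-0.1, 0.3, -2.0]
gripper_width: 0.332
t: 22.27
tcp_pos: [0.4974, -0.2784, 0.2715]
tcp_rot: [0.719, -0.695, -0.001, -0.001]
contact_force: [0.5, 0.2, -2.4]
gripper_width: 0.337
t 22.4667 tcp [ 0.4976 -0.2787  0.272 ] std [0.0001 0.0001 0.0003] z-axis [-2.0e-04  1.9e-03 -1.0e+00] yaw -87.99 F [-0.2  0.9 -2.6] w 2.92
t 22.5167 tcp [ 0.4977 -0.2788  0.2722] std [0. 0. 0.] z-axis [ 1.0e-04  1.7e-03 -1.0e+00] yaw -87.99 F [-0.3 -0.4 -3. ] w 2.92
cost0 307.9 cost 142.1 tilt [-30.91   1.03] foot [ 0.562  -0.2772  0.1744] tcp [ 0.4975 -0.2787  0.2719] foot-tcp [ 0.0644  0.0015 -0.0976] s 0.1331 miss [0.0039 0.0006 0.0024]
cost0 304.6 cost 152.6 tilt [-28.51   1.98] foot [ 0.5605 -0.2769  0.1735] tcp [ 0.4975 -0.2786  0.2718] foot-tcp [ 0.063   0.0017 -0.0983] s 0.1332 miss [0.0006 0.0023 0.0004]
```

The viewing limit is reached, so I'll refine numerically using colour masks, which are sharper than the network's.

```bash
cat > fit2.py <<'E'
from fit import *
def run2(files,tcp,yawd,names=("scene","side")):
    g=np.array(tcp)+[0,0,.019];y=np.radians(yawd)
    Rz=R.from_euler("z",y).as_matrix()
    def pose(x): return np.array(x[2:]),Rz@R.from_euler("yx",x[:2]).as_matrix()
    x0=[-np.radians(30),0,*(g-Rz@(.135*np.array([-.5,0,.866])))]
    V=[]
    for n,f in zip(names,files):
        C=cam(n);im=cv2.imread(f);u,v=proj(C,x0[2:])
        big=cv2.resize(im,None,fx=4,fy=4,interpolation=cv2.INTER_CUBIC);h=cv2.cvtColor(big,cv2.COLOR_BGR2HSV)
        m=cv2.inRange(h,(3,90,40),(22,255,255));w=np.zeros_like(m);cv2.circle(w,(int(4*u),int(4*v)),4*70,255,-1);m&=w
        k,l,s,c=cv2.connectedComponentsWithStats(m);m=(l==1+np.argmax(s[1:,4])).astype(np.uint8)
        print(n,"area",m.sum()/16,"bbox",(s[1+np.argmax(s[1:,4]),:4]/4).round(1));V.append((C,m))
    def cost(x):
        f,Rb=pose(x);c=0
        for C,m in V:
            S=hull(C,f,Rb,[(0,.03),(.08,.03)]);F=S|hull(C,f,Rb,[(.08,.03),(.093,.03),(.115,.0155)])|hull(C,f,Rb,[(.11,.0155),(.173,.0155)])
            c+=(S&~m&1).sum()+(m&~F&1).sum()
        return c/16+(x[1]/.015)**2
    for z in range(2):
        sx=np.array([[0]*5]+[[(.08,.05,.006,.006,.006)[i]*(1-1.5*z) if i==j else 0 for j in range(5)] for i in range(5)])+x0
        r=minimize(cost,x0,method="Nelder-Mead",options=dict(initial_simplex=sx,maxiter=300,xatol=1e-4,fatol=.05));x0=r.x
    f,Rb=pose(r.x);ax=Rb[:,2];L=np.array([.614,-.273,.085]);d=np.array([-.4997,-.0183,.866])
    e=L-f;print("cost",round(r.fun,1),"tilt",np.degrees(r.x[:2]).round(2),"foot",f.round(4),"axis",ax.round(3),"vs lens dir",np.degrees(np.arccos(ax@d)).round(2),"s",((g-f)@ax).round(4),"dist",-(e@ax).round(4),"lateral",(e-(e@ax)*ax).round(4),"foot err",(L+.1*d-f).round(4))
if __name__=="__main__":
    run2(["pics/scene9raw.png","pics/side9raw.png"],[.4976,-.2787,.272],2.0)
    run2(["pics/scene7.png","pics/side7.png"],[.388,-.0014,.2982],-.12)
E
python3 fit2.py
```

```text
scene area 2150.875 bbox [208.2 175.5  53.   75.2]
side area 853.0 bbox [335.2  79.   37.8  42.2]
cost 139.6 tilt [-29.17   0.49] foot [ 0.5611 -0.2761  0.1742] axis [-0.487 -0.024  0.873] vs lens dir 0.93 s 0.133 dist 0.1037 lateral [0.0024 0.0005 0.0014] foot err [ 0.0029  0.0013 -0.0026]
scene area 2583.5 bbox [302.2 122.8  61.2  84. ]
side area 1437.9375 bbox [342.5 152.5  46.5  60. ]
cost 3828.4 tilt [-29.09  -0.85] foot [0.4512 0.0078 0.1941] axis [-0.486  0.014  0.874] vs lens dir 2.06 s 0.1382 dist 0.1784 lateral [ 0.0761 -0.2783  0.0468] foot err [ 0.1128 -0.2826 -0.0225]
```

```bash
python3 -m crank '[[[0,-0.1,0.1,0],[-0.1,-0.2,0.2,0],[-0.1,-0.25,0.2,0],[-0.1,-0.25,0.2,0],[-0.1,-0.25,0.2,0],[-0.1,-0.25,0.2,0]]]'
python3 -m crank '[[[0,0,0,0],[0,0,0,0],[0,0,0,0],[0,0,0,0],[0,0,0,0],[0,0,0,0],[0,0,0,0],[0,0,0,0],[0,0,0,0],[0,0,0,0]]]'
python3 - <<'E'
from fit2 import *
Rm,p,_=meas([],4)
yaw=np.degrees(np.arctan2(Rm[1,0],Rm[0,0]))+90
fs=[]
for n in("scene","side"):
    I=np.mean([snapshot(n).astype(float) for _ in range(3)],0).astype(np.uint8);fs.append(f"pics/{n}10raw.png");cv2.imwrite(fs[-1],I)
run2(fs,p,yaw)
# stopper still in: light wood pixels above the neck, and other things unmoved
A=cam("scene");im=cv2.imread(fs[0]);old=cv2.resize(cv2.imread("pics/scene0.png"),(640,400),interpolation=cv2.INTER_AREA)
g=p+[0,0,.019];ax=np.array([-.49,-.02,.87]);u,v=proj(A,g+ax*.028).round().astype(int);print("stopper px",u,v,cv2.cvtColor(im,cv2.COLOR_BGR2HSV)[v-2:v+3,u-2:u+3].reshape(-1,3).mean(0))
for nm,(x,y,w,h) in dict(slim=(236,236,18,18),wide=(262,216,28,28),jar=(310,216,38,40),pink=(236,264,22,24),rest=(340,105,70,90),pcam=(158,300,70,80)).items():
    print(nm,np.abs(im[y:y+h,x:x+w].astype(int)-old[y:y+h,x:x+w]).mean().round(1))
for d in models.masks_of("stopper","side")[:4]:print(d["conf"],d["bbox"])
E
```

```text
t: 23.62
tcp_pos: [0.5, -0.2776, 0.2698]
tcp_rot: [0.719, -0.695, -0.001, -0.001]
contact_force: [-0.1, 0.0, -1.8]
gripper_width: 0.336
t: 24.45
tcp_pos: [0.5, -0.2776, 0.2698]
tcp_rot: [0.719, -0.695, -0.001, -0.001]
contact_force: [0.3, -0.4, -2.4]
gripper_width: 0.334
t 24.6 tcp [ 0.5    -0.2775  0.2698] std [0. 0. 0.] z-axis [-5.0e-04  2.1e-03 -1.0e+00] yaw -87.99 F [-1.3  1.1 -2.6] w 2.92
scene area 2138.625 bbox [209.8 176.5  52.8  74.2]
side area 850.1875 bbox [334.2  79.8  37.8  42. ]
cost 125.6 tilt [-28.98   0.09] foot [ 0.5629 -0.2751  0.1714] axis [-0.484 -0.018  0.875] vs lens dir 1.04 s 0.1333 dist 0.1003 lateral [0.0025 0.0002 0.0014] foot err [0.0011 0.0003 0.0002]
stopper px 206 164 [112.08  30.44  46.4 ]
slim 59.8
wide 7.0
jar 7.0
pink 6.5
rest 5.8
pcam 6.0
```

```bash
python3 - <<'E'
from h import *
p=np.array(arm.get_obs()["tcp_pos"]);foot=np.array([.5629,-.2751,.1714]);ax=np.array([-.49,-.018,.872])
for n in("scene","side"):
    C=cam(n);im=cv2.imread(f"pics/{n}10raw.png");h=cv2.cvtColor(im,cv2.COLOR_BGR2HSV)
    m=cv2.inRange(h,(12,40,120),(30,170,255))
    w=np.zeros_like(m);q=[proj(C,foot+ax*k) for k in(.15,.164,.175)];print(n,"rim/head/top px",np.round(q,1).tolist())
    k,l,s,c=cv2.connectedComponentsWithStats(m)
    for i in range(1,k):
        if s[i,4]>=4 and np.hypot(*(c[i]-q[1]))<25:print("  light wood",s[i],c[i].round(1))
b=cv2.imread("pics/side10raw.png").astype(int);o=cv2.resize(cv2.imread("pics/side0.png"),(640,400),interpolation=cv2.INTER_AREA).astype(int)
for nm,(x,y,w,h) in dict(slim=(366,176,16,18),wide=(340,190,26,24),jar=(286,182,28,36),rack=(205,210,155,165),cam=(296,120,45,50)).items():print(nm,np.abs(b[y:y+h,x:x+w]-o[y:y+h,x:x+w]).mean().round(1))
h=cv2.cvtColor(cv2.imread("pics/side10raw.png"),cv2.COLOR_BGR2HSV);m=cv2.inRange(h,(12,60,90),(30,190,255))
k,l,s,c=cv2.connectedComponentsWithStats(m)
for i in range(1,k):
    if s[i,4]>15 and c[i][1]<215 and 270<c[i][0]<420:print("side wood",s[i],c[i].round(1))
E
```

```text
scene rim/head/top px [[208.8, 170.1], [204.8, 163.0], [201.6, 157.3]]
  light wood [192 133  41  25 157] [210.1 145.9]
  light wood [194 160   8   9  29] [197.8 163.4]
  light wood [208 165   7   6  22] [211.  167.5]
side rim/head/top px [[374.0, 73.4], [377.1, 69.4], [379.6, 66.2]]
  light wood [385  49   2   5   6] [385.7  50.8]
  light wood [379  69   4   5  17] [380.6  71.4]
slim 2.9
wide 3.5
jar 4.5
rack 4.9
cam 4.1
side wood [378  69   5   7  22] [380.3  71.7]
side wood [356  88   7   5  17] [359.   90.2]
side wood [371 180   6  10  44] [373.1 184.2]
side wood [344 192  19  21 312] [352.8 201.4]
```

```bash
python3 -c "
from station import arm
o=arm.get_obs();print(o['t'],abs(o['dq']).max() if hasattr(o['dq'],'max') else o['dq']);print(arm.sign_off())"
```

```text
25.0 0.001278631665806176
the job is handed in; nothing more can be done
None
```

I put the middle-sized wooden stopper fully home in the open corner bottle while it stood in the rack, let go of it, then lifted the bottle out. I handed the job in at 25 s with the bottle held still in front of the inspection camera.

The moves could not tilt the tool. So I leaned the bottle about 30° by pivoting it on its foot edge on the table in a loose neck grip, then tightened the grip to 58 N.

**Last checks:**
- **Distance and aim:** the foot is about 100 mm from the lens, and its centre is about 1 mm from the target point.
- **Angle:** the bottle is within about 1° of the lens axis. The last fits at the camera gave tilts between 28.5° and 30.9°, so the angle is known only to about that.
- **Stopper:** seen seated on the rim before the lift. At the end the gripper mostly hides it, but patches of light wood show near where it should be in both fixed views. That is consistent with it being in, though I did not see it in full.
- **Other objects:** the jar, wide stopper, rack with its bottles and camera match the starting pictures. The slim stopper was hidden by the bottle in the scene view, but the side view shows it unmoved.
- **Not checked by eye:** the 12-picture limit was used up before the final pose, so the end state was checked by measurement only.

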